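# Slide a sample cassette under the shaker's spring clip

### The arm

A 7-joint arm with a two-finger parallel gripper is mounted at the origin on the work surface. World frame = base frame: x ahead of the robot, y to its left, z up, the work surface at z = 0. Lengths are in mm, angles in rad, forces in N, time in s.
With the tool pointing down it reaches from about 400 to 875 mm from the base axis. Payload 4.4 kg.
Tool frame: the origin (TCP) lies on the front face of the gripper's body, between the roots of the fingers; the fingertips stand 73 mm ahead of it and the grasp point (between the pads) lies 54 mm ahead of it; z points along the fingers, y is the line along which they close (so a half turn about z gives the same grasp; the last joint's range is limited). The gripper opens to 85 mm and grips with 20 to 120 N. Pads are 22 mm wide; open, the fingers measure 114 mm over their backs; the gripper's body (76 mm by 85 mm) begins 54 mm behind the grasp point. The pads swing forward as they close: fully open they stand 13 mm farther back than shut.
Start: joints at [-1.326, 0.628, 0.038, 1.517, -0.027, 0.996, -0.02], TCP at [198.762, 618.879, 303.913] pointing down, gripper open.
Joint ranges: [-3.06, 3.06], [-0.37, 2.12], [-1.25, 1.32], [0.18, 2.47], [-1.1, 4.24], [0.23, 1.98], [-2.94, 2.94]. Speed limits (rad/s): [2.57, 2.57, 3.14, 3.14, 3.14, 3.14, 3.14].

### API

Orientations are given as a rotation vector (axis times angle).
In Python, from bench import ctrl, grab_frame, camera_info, order gives the robot as it stands.
- The arm moves only by the tool apply_moves, never from a script. Its argument "moves" is a list of rows, each a list of 4 numbers: the shift along the tool's x, y, z in cm, then the turn about the tool's z in rad. A call has 1 to 10 rows; each row is the pose to reach, as a shift and turn from the pose commanded when the call began, along the tool's axes at that moment; what a row does not reach only later rows make up. A row lasts 1/12 s, in which the tool goes at most 41.7 mm and 7.16 degrees, less where a joint would pass 70% of its speed; a pose out of reach is approached as far as the arm can. A call with a gripper value outside its range is refused whole. "grip" is the closure in counts, from 0 (fully open) to 255 (shut), set as the call begins (left out, the last holds). The fingers move at their own pace and stop on an object; "grip_force" is the grip in N (left out, the last holds). Time passes only in rows, so rows that repeat a pose let the fingers close. It gives the time, the measured TCP pose, the force, the opening and the grip force at its end, in the units of the state.
- ctrl.observe(): the state, without advancing time (a new reading comes with each control period).
- grab_frame(name): name is "scene" or "top"; returns (picture, depth): 480x640x3 uint8, red, green, blue; 480x640 float32, mm along the optical axis (not along the pixel's ray), 0 where there is no reading.
- camera_info(name): a dict with "mtx" (3x3 intrinsics, pixels), "rvec" (rotation vector, rad) and "tvec" (3), from world to camera coordinates, as OpenCV has them. Camera axes: x right, y down, z forward; pixel columns grow to the right and rows downward; lengths in mm; the calibration is good to about 2 mm. A picture is of the moment at which its call begins. camera_info takes no time and is no camera call.
- order.sign_off(): hands the job in; it is judged then, once.
The state is a dict: "t": time; "q": joint angles; "qvel": joint speeds; "effort": joint torques, N m; "tcp_pos": TCP position; "tool_rot": TCP orientation; "force": force on the tool from outside, world axes, zero at the start; "moment": the same for the moment, N m; "gripper_width": opening from 0.0 (shut) to 1.0 (fully open); "grip_force": force on a finger pad.
Only numpy, scipy, OpenCV 4.12 (cv2) and the standard library are available. Lean on these libraries where they do the work, as an engineer would, in place of code of your own. Each camera call takes 0.05 s, during which the arm holds its last target. There are 200 camera calls.

### The job

Load the blue sample cassette on the shaker: with one fingertip press down and hold the yellow tab of the spring clip so that its jaw rises, and with the other fingertip push the cassette along between its guide rails, under the raised jaw, until it is fully home against the red stop; only then let the tab up so that the jaw clamps the cassette. Do not lift or tip the cassette, and leave the vial, the tube rack and the marker pen where they are.

Things in the scene. Friction and masses are not known exactly. Their poses are not given: they have to be found in the camera images.
- shaker: Fixed white lab shaker (mm). Origin on the bench under the cassette's home place; x is the push direction, y left of it, z up. White housing x -160..90, y -120..100, top z 42; on it a dark platform y -54..74, top z 60. Two aluminium guide rails along x (-160..50), inner faces y -31 and +31, 8 high, 7 thick.
- stop (a point): Middle of the face of the red end stop, 62 mm wide, 12 mm high, at shaker x 40, y 0, z 66 mm. The cassette is home when its front face rests on it, its centre then at shaker x 0.
- pivot (a point): Middle of the clip's 8 mm steel pivot bar, which runs along shaker x (-150..30) at y -45, z 78 mm, between the cassette and the tab. Two steel posts carry it at x -150 and 30, 8 x 10 mm, tops at z 84 mm.
- cassette: Flat blue cassette 80 (x) x 60 (y) x 15 mm high, 60 to 125 g, white wells on top; origin at the centre of its underside, axes as the shaker's. It starts on the platform between the rails (1 mm play each side), its centre 55 to 75 mm short of home, so its rear face is at shaker x -95 to -115. At rest the jaw would block it at centre x -40.
- clip (a joint): Spring clip's angle about its pivot bar, rad. 0: at rest, jaw foot 8 mm above the platform, the cassette cannot pass. Pressing the yellow tab down raises angle and jaw; 0.18: foot level with the cassette's top (also the clamped value); 0.22 and more: clear; 0.40: hard stop. Springs back when let go. Tab force about 2 N to start, 6 N at 0.30, 7 N at 0.40.
- clip_tab (a point): Centre of the top face of the clip's yellow tab: 135 mm along shaker x (-155..-20), 26 wide, 4 thick, on the -y side. At rest it slopes, outer edge 8 mm higher, this point at x -88, y -78, z 75. At 0.30 rad it is level: y -89..-62, top z 65 (10 below the cassette's top); at 0.40 z 62. A fingertip can press anywhere on it and slide along it while pressing.
- clip_foot (a point): Underside of the black foot at the end of the clip's steel jaw, 20 mm long, from shaker x 0 to 20, at y -7, at rest z 68 mm (cassette's top: z 75 mm). Clamped, it presses on the cassette with about 3.5 N.
- vial: Bystander: loose white vial with a yellow cap, 30 mm across, 46 mm tall, standing on the platform beyond the red stop (about shaker x +70). Origin at the centre of its foot.
- rack: Bystander: loose white foam tube rack 80 x 120 x 40 mm with yellow tube caps standing 12 mm out of it, on the bench to the +y side of the shaker. Origin at the centre of its underside.
- marker: Bystander: loose white marker pen with a black cap (at its +x end), 140 x 15 x 15 mm, lying on the bench to the -y side of the shaker along its own x. Origin under its middle.
Things that resemble listed ones, but are neither listed nor needed, are in the scene too. What is meant by the cassette is not brown or orange, and is the smaller of those in its own colour.

How it is judged (in metres and radians):
On the way, in this order (a step that is already met when the one before it is completed fails the run):
1. a fingertip holds the clip's tab down, jaw raised clear (0.21 rad or more), with the cassette still short of the jaw (value of joint clip above 0.21 rad and contact force between the fingers and clip above 1 N and x of cassette in the frame of shaker below -0.034 m), for 0.2 s.
2. with the tab still held down, the cassette is pushed fully home (within 5 mm of the stop) (value of joint clip above 0.2 rad and contact force between the fingers and clip above 1 N and x of cassette in the frame of shaker above -0.005 m), for 0.1 s.
At the end, for the whole second after the job is handed in: The cassette lies flat between the rails within 5 mm of its home place against the red stop, square to within 0.06 rad and at rest; the clip's jaw has come down on it and presses with more than 1 N (joint 0.14 to 0.21 rad); vial, rack and marker pen within 20 mm of where they stood (x of cassette in the frame of shaker between -0.005 and 0.004 m and y of cassette in the frame of shaker between -0.004 and 0.004 m and z of cassette in the frame of shaker between 0.056 and 0.063 m and angle between the x axis of cassette and the x axis of shaker, either way round below 0.06 rad and contact force between clip and cassette above 1 N and value of joint clip between 0.14 and 0.21 rad and linear speed of cassette below 0.02 m/s and distance of each of vial, rack, marker from where it was at the start of the episode below 0.02 m); the robot touches nothing.
It fails at once if the clip is let down on the cassette before it is home (jaw dragging on it) (x of cassette in the frame of shaker between -0.036 and -0.007 m and value of joint clip below 0.188 rad).
It fails at once if the cassette is lifted more than 6 mm off the platform or tipped more than 0.15 rad (z of cassette in the frame of shaker above 0.066 m or angle between cassette's own z axis and vertical above 0.15 rad).
It fails at once if a bystander is moved 20 mm or more (distance of any of vial, rack, marker from where it was at the start of the episode above 0.02 m).
It also fails if it takes over 38 s, if anything falls off the work surface, if the arm or the gripper's body presses on something with over 40 N, if the wrist force passes 120 N, or if a joint passes its speed limit or range.

## Working session

There is one attempt and no reset: what is moved stays moved. The work goes in short steps, Python scripts to look and compute and a tool call to move; the robot and the scene stay as the last step left them, time stands still between calls to the robot, and variables do not carry over. Pictures are saved under pics/ and viewed, at most 10 in all, crops included, and the job is handed in when it is done.

Besides the shell and the picture viewer there is one more tool, called after ">>>" in YAML: its name, and indented under it one key for each argument. apply_moves: Moves the arm, as the interface text tells. Its arguments: {"type":"object","properties":{"moves":{"type":"array","items":{"type":"array","items":{"type":"number"}}},"grip":{"type":"number"},"grip_force":{"type":"number"}},"required":["moves"]}

```bash
ls; mkdir -p pics; python3 - <<'E'
from bench import ctrl, grab_frame, camera_info, order
import cv2,numpy as np
s=ctrl.observe();print({k:np.round(v,3) for k,v in s.items()})
for n in("scene","top"):
    p,d=grab_frame(n);cv2.imwrite(f"pics/{n}0.png",p[...,::-1]);np.save(f"pics/{n}0.npy",d)
    c=camera_info(n);R=cv2.Rodrigues(np.array(c["rvec"]))[0];print(n,c["mtx"],-R.T@np.array(c["tvec"]).ravel(),R)
E
```

```text
pics
{'t': np.float64(0.0), 'q': array([-1.326,  0.629,  0.038,  1.518, -0.027,  0.996, -0.02 ]), 'qvel': array([-0.001,  0.   ,  0.002,  0.   ,  0.001, -0.002,  0.002]), 'effort': array([ 1.0000e-03, -5.6340e+01,  1.2260e+00, -1.9345e+01,  1.1000e-02,
        1.1000e-02, -0.0000e+00]), 'tcp_pos': array([198.584, 618.412, 302.987]), 'tool_rot': array([-4.860e-01, -3.103e+00,  3.000e-03]), 'force': array([-0.607, -0.074, -0.696]), 'moment': array([ 0.022,  0.03 , -0.014]), 'grip_force': np.float64(0.0), 'gripper_width': np.float64(1.001)}
scene [[464.864289     0.         315.09292554]
 [  0.         464.864289   242.43011463]
 [  0.           0.           1.        ]] [1089.02599285 -374.22864761  541.69392631] [[ 0.62901387  0.77729059 -0.01268406]
 [ 0.44048747 -0.36980889 -0.8180539 ]
 [-0.64055627  0.50898008 -0.57500168]]
top [[492.46186925   0.         318.81304549]
 [  0.         492.46186925 231.97355871]
 [  0.           0.           1.        ]] [ 495.99044786   47.46992703 1079.24004982] [[-0.02234307 -0.99960671 -0.01694714]
 [-0.99755679  0.02341315 -0.06581999]
 [ 0.06619089  0.01543511 -0.99768759]]
```

View pics/scene0.png

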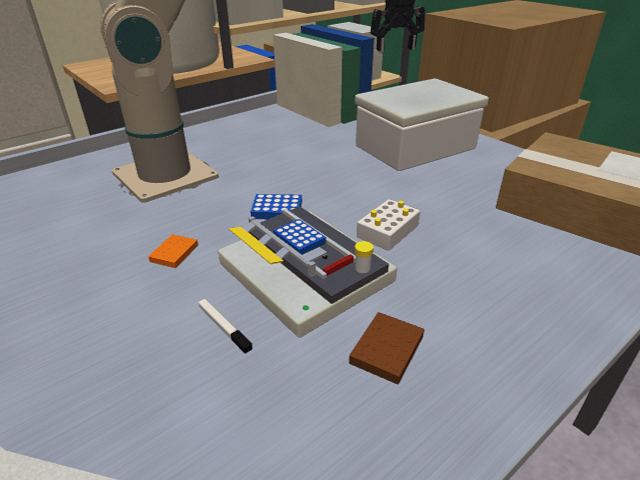

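View pics/top0.png

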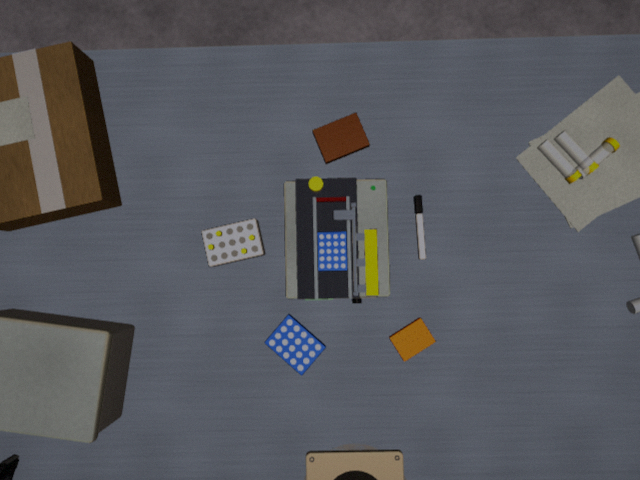

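The scene picture shows the shaker in the middle. The top view shows its push direction along world +x (image up): red stop about (332,200), blue cassette about (333,251), yellow tab about (371,262), vial at (316,184). The larger blue plate at (295,344) is the decoy. Next I'll measure with colour and depth in both views.

```bash
cat > h.py <<'E'
import cv2,numpy as np
from bench import ctrl, grab_frame, camera_info, order
def world(n,u,v,d):
    c=camera_info(n);R=cv2.Rodrigues(np.array(c["rvec"]))[0];K=c["mtx"];K=np.array(K)
    p=np.stack([(u-K[0,2])/K[0,0]*d,(v-K[1,2])/K[1,1]*d,d],-1)
    return (p-np.array(c["tvec"]).ravel())@R
def pix(n,P):
    c=camera_info(n);return cv2.projectPoints(np.array(P,float).reshape(-1,3),np.array(c["rvec"]),np.array(c["tvec"]),np.array(c["mtx"]),None)[0][:,0]
def mask(img,col):
    h=cv2.cvtColor(img,cv2.COLOR_RGB2HSV).astype(int);H,S,V=h[...,0],h[...,1],h[...,2]
    return {'y':(H>22)&(H<35)&(S>150)&(V>100),'b':(H>100)&(H<125)&(S>120),'r':((H<6)|(H>174))&(S>150)}[col]
def near(W,lo=(350,-120,30),hi=(650,200,150)):
    return np.all((W>np.array(lo))&(W<np.array(hi)),-1)
E
python3 - <<'E'
from h import *
for n,box in(("top",(270,160,410,310)),("scene",(210,180,420,340))):
    img=cv2.imread(f"pics/{n}0.png")[...,::-1].copy();d=np.load(f"pics/{n}0.npy")
    v,u=np.mgrid[:480,:640];W=world(n,u,v,d)
    for c in'ybr':
        m=mask(img,c)&(d>0)&near(W)
        k,l,st,_=cv2.connectedComponentsWithStats(m.astype(np.uint8))
        for i in range(1,k):
            if st[i,4]<25:continue
            P=W[l==i];r=cv2.minAreaRect(P[:,:2].astype(np.float32))
            print(n,c,st[i],"rect",np.round(r[0],1),np.round(r[1],1),round(r[2],1),"z",np.round(np.percentile(P[:,2],[5,50,95]),1))
    x0,y0,x1,y1=box
    f=4 if n=="top" else 3.7
    cv2.imwrite(f"pics/{n}c.png",cv2.resize(img[y0:y1,x0:x1,::-1],None,fx=f,fy=f if n!="top" else 4,interpolation=cv2.INTER_CUBIC))
E
```

```text
top y [310 188  11   3  27] rect [646.8  68.2] [ 4.4 20. ] 0.1 z [ 98.3 105.2 107.7]
top y [364 229  15  66 791] rect [500.2 -43.8] [132.2  28.2] 0.1 z [69.5 74.3 78.9]
top b [317 231  31  41 705] rect [523.8  36.6] [81.7 60.1] 0.3 z [70.3 74.  77. ]
top r [317 197  29   5 137] rect [631.1  36.5] [57.9  7.9] 89.6 z [58.7 70.9 74. ]
scene y [230 227  54  37 525] rect [502.5 -42.3] [137.1  27.7] 0.4 z [71.2 75.  78.3]
scene b [273 219  53  35 695] rect [517.5  36.1] [ 61.3 103.2] 88.8 z [63.7 73.9 75.7]
scene r [323 255  30  21 253] rect [629.2  36.1] [21.7 64. ] 2.6 z [60.9 69.8 72.4]
```

View pics/topc.png

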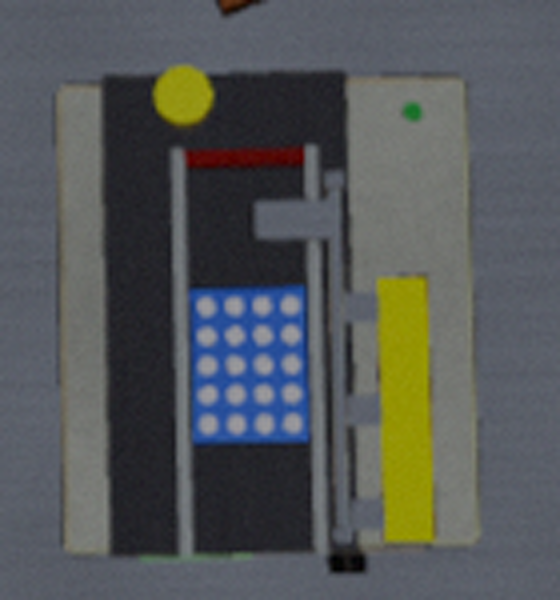

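View pics/scenec.png

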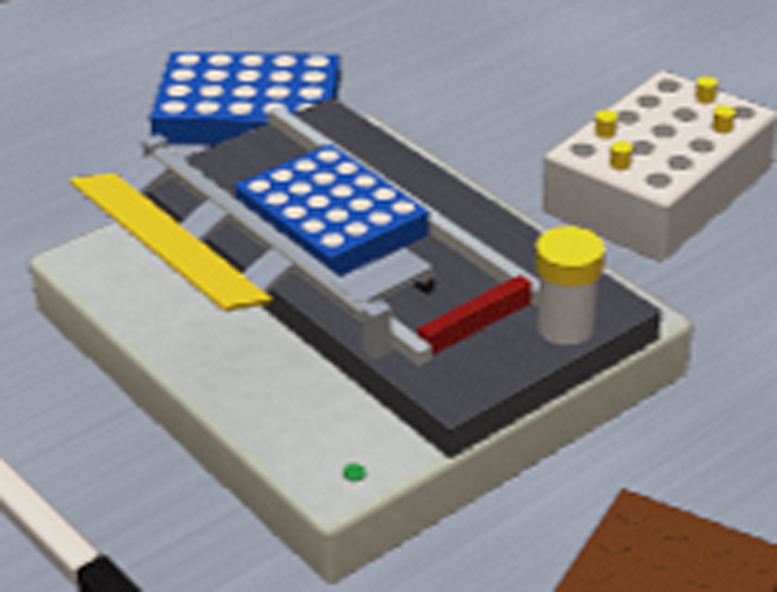

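The crops agree with the measurements. In the top crop the cassette is (190–308, 287–442), the stop's lower edge is at v≈167 and the tab is (378–434, 278–542). Heights match the text (tab 75, cassette top 74–75). The shaker axes are parallel to the world axes, with its origin near (589, 36), and the cassette is at about x −65. Next is the move computation.

```bash
cat >> h.py <<'E'
def go(target,yaw_y=(0,1)):
    s=ctrl.observe();R=cv2.Rodrigues(s["tool_rot"])[0]
    d=R.T@(np.array(target)-s["tcp_pos"])/10
    y=R.T@np.array([yaw_y[0],yaw_y[1],0.]);th=np.arctan2(-y[0],y[1])
    print("t",round(float(s["t"]),2),"tcp",np.round(s["tcp_pos"],1),"shift cm",np.round(d,2),"turn",round(float(th),4),"F",np.round(s["force"],2),"w",s["gripper_width"],"tool z",np.round(R[:,2],3))
E
python3 - <<'E'
from h import *
go((455,-3,303)); go((455,-3,200))
E
```

```text
t 0.1 tcp [198.6 618.4 303.1] shift cm [-43.41 -51.33   0.1 ] turn -0.3108 F [-0.74 -0.05 -0.03] w 1.0011896701692538 tool z [-0.001 -0.002 -1.   ]
t 0.1 tcp [198.6 618.4 303.1] shift cm [-43.41 -51.31  10.4 ] turn -0.3108 F [-0.74 -0.05 -0.03] w 1.0011896701692538 tool z [-0.001 -0.002 -1.   ]
```

>>> apply_moves:
  moves:
    - [-0.7,-0.8,0,-0.02]
    - [-2.2,-2.6,0,-0.05]
    - [-4.4,-5.2,0,-0.09]
    - [-6.6,-7.8,0,-0.13]
    - [-8.8,-10.4,0,-0.17]
    - [-11,-13,0,-0.21]
    - [-13.2,-15.6,0,-0.25]
    - [-15.4,-18.2,0,-0.28]
    - [-17.6,-20.8,0,-0.3]
    - [-19.8,-23.4,0,-0.311]
  grip: 65
  grip_force: 20

```text
t: 0.93
tcp_pos: [315.9, 333.8, 303.7]
tool_rot: [0.002, -3.141, 0.001]
force: [1.1, -0.6, 0.2]
gripper_width: 0.743
grip_force: 0.0
```

```bash
python3 -c "
from h import *
go((455,-3,303))"
```

```text
t 0.93 tcp [315.9 333.8 303.7] shift cm [-13.86 -33.69   0.08] turn 0.0014 F [ 1.15 -0.58  0.22] w 0.7433124393969353 tool z [-0. -0. -1.]
```

>>> apply_moves:
  moves:
    - [-0.8,-2,0,0]
    - [-2.2,-5.4,0,0]
    - [-3.7,-9,0,0]
    - [-5.2,-12.6,0,0]
    - [-6.7,-16.2,0,0]
    - [-8.2,-19.8,0,0]
    - [-9.7,-23.4,1,0]
    - [-11.2,-27,3,0]
    - [-12.7,-30.8,5.5,0]
    - [-13.9,-33.7,8,0]

```text
t: 1.77
tcp_pos: [453.6, 1.4, 227.8]
tool_rot: [0.001, 3.139, -0.0]
force: [0.7, 1.0, 0.0]
gripper_width: 0.742
grip_force: 0.0
```

>>> apply_moves:
  moves:
    - [0,0,1,0]
    - [0,0,2.3,0]
    - [0,0,2.3,0]
    - [0,0,2.3,0]

```text
t: 2.1
tcp_pos: [452.2, 3.6, 204.5]
tool_rot: [0.0, -3.139, -0.0]
force: [0.2, 0.9, 1.4]
gripper_width: 0.747
grip_force: 0.0
```

```bash
python3 - <<'E'
from h import *
go((455,-3,170))
for n,(x0,y0,x1,y1) in(("top",(270,160,410,310)),("scene",(190,110,400,310))):
    img,d=grab_frame(n);np.save(f"pics/{n}1.npy",d);cv2.imwrite(f"pics/{n}1.png",img[...,::-1])
    cv2.imwrite(f"pics/{n}1c.png",cv2.resize(img[y0:y1,x0:x1,::-1],None,fx=3,fy=3,interpolation=cv2.INTER_CUBIC))
    v,u=np.mgrid[:480,:640];W=world(n,u,v,d)
    m=(d>0)&near(W,(430,-75,88),(485,70,165))
    P=W[m]
    for lo in range(88,165,5):
        Q=P[(P[:,2]>=lo)&(P[:,2]<lo+5)]
        if len(Q)>3:
            for S in (Q[Q[:,1]<-3],Q[Q[:,1]>=-3]):
                if len(S)>2: print(n,lo,len(S),np.round(S.min(0),0),np.round(S.max(0),0))
E
```

```text
t 2.1 tcp [452.2   3.6 204.5] shift cm [-0.29 -0.66  3.45] turn 0.0001 F [0.17 0.86 1.39] w 0.7470761832772556 tool z [-0.002  0.    -1.   ]
scene 138 10 [453. -35. 139.] [466. -28. 143.]
scene 138 19 [443.  34. 138.] [466.  41. 143.]
scene 143 20 [453. -40. 143.] [465. -28. 148.]
scene 143 22 [443.  35. 143.] [467.  45. 148.]
scene 148 29 [447. -42. 148.] [467. -28. 153.]
scene 148 32 [443.  34. 148.] [466.  50. 153.]
scene 153 27 [446. -43. 153.] [465. -30. 158.]
scene 153 32 [444.  34. 153.] [466.  50. 158.]
scene 158 36 [447. -42. 158.] [466. -28. 163.]
scene 158 25 [444.  35. 158.] [466.  48. 163.]
scene 163 12 [453. -42. 163.] [465. -29. 165.]
scene 163 13 [443.  35. 163.] [466.  47. 165.]
```

View pics/scene1c.png

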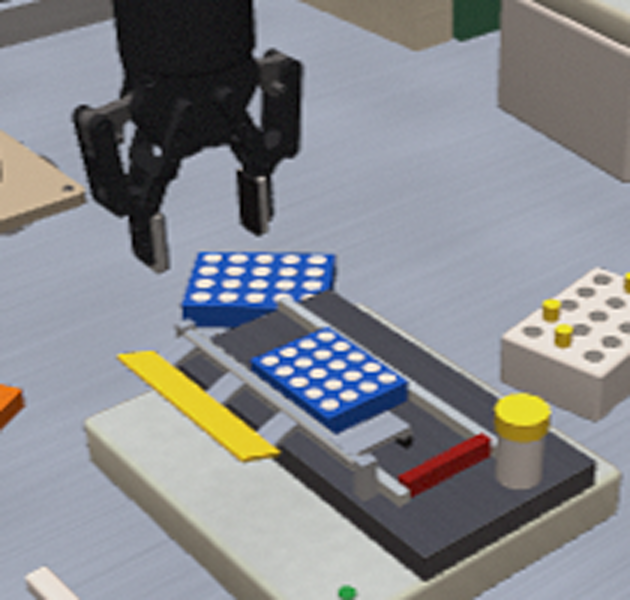

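The crop shows the open gripper hanging behind the cassette. The tab-side fingertip is at (157,265) and the push-side one at (262,230), with the jaw at rest. The depth shows the tips 65–66 mm ahead of the TCP and the inner faces at TCP y ±31.6. I'll shift to y −5 and lower.

>>> apply_moves:
  moves:
    - [-0.2,-0.4,1.5,0]
    - [-0.2,-0.8,3.2,0]
    - [-0.2,-0.8,4.8,0]
    - [-0.2,-0.8,5.4,0]
    - [-0.2,-0.8,5.4,0]
    - [-0.2,-0.8,5.4,0]

```text
t: 2.7
tcp_pos: [455.0, -4.0, 151.6]
tool_rot: [-0.002, 3.141, 0.0]
force: [-1.2, 0.4, -0.1]
gripper_width: 0.75
grip_force: 0.0
```

>>> apply_moves:
  moves:
    - [0,0,0.2,0]
    - [0,0,0.4,0]
    - [0,0,0.5,0]
    - [0,0,0.5,0]

```text
t: 3.03
tcp_pos: [454.8, -4.4, 146.2]
tool_rot: [-0.001, 3.141, 0.0]
force: [0.1, -0.3, -0.1]
gripper_width: 0.746
grip_force: 0.0
```

>>> apply_moves:
  moves:
    - [0,0,0.1,0]
    - [0,0,0.2,0]
    - [0,0,0.3,0]
    - [0,0,0.4,0]
    - [0,0,0.4,0]

```text
t: 3.45
tcp_pos: [454.7, -4.5, 141.8]
tool_rot: [0.0, -3.141, -0.0]
force: [-0.5, 0.7, -0.2]
gripper_width: 0.746
grip_force: 0.0
```

>>> apply_moves:
  moves:
    - [0,0,0.1,0]
    - [0,0,0.2,0]
    - [0,0,0.3,0]
    - [0,0,0.3,0]

```text
t: 3.78
tcp_pos: [454.7, -4.3, 138.9]
tool_rot: [0.001, -3.141, -0.0]
force: [-1.2, 0.0, 2.8]
gripper_width: 0.742
grip_force: 1.4
```

>>> apply_moves:
  moves:
    - [0,0,0.1,0]
    - [0,0,0.2,0]
    - [0,0,0.3,0]
    - [0,0,0.3,0]

```text
t: 4.12
tcp_pos: [454.7, -3.9, 135.9]
tool_rot: [0.001, -3.142, -0.001]
force: [-0.8, 3.4, 4.7]
gripper_width: 0.747
grip_force: 2.4
```

```bash
cat > look.py <<'E'
import sys
from h import *
k=sys.argv[1]; go((455,-5,130))
ims=[]
for n,(x0,y0,x1,y1) in(("top",(280,170,400,310)),("scene",(210,180,390,320))):
    img,d=grab_frame(n)
    v,u=np.mgrid[:480,:640];W=world(n,u,v,d)
    for c in'yb':
        m=mask(img,c)&(d>0)&near(W,(400,-80,55),(650,80,90))
        P=W[m];A=np.c_[P[:,:2]-P[:,:2].mean(0),np.ones(len(P))]
        s=np.linalg.lstsq(A,P[:,2],rcond=None)[0]
        print(n,c,len(P),"xlim",np.round(np.percentile(P[:,0],[1,99]),1),"ylim",np.round(np.percentile(P[:,1],[1,99]),1),"z med",np.round(np.median(P[:,2]),1),"slope",np.round(s[:2],3))
    ims.append(cv2.resize(img[y0:y1,x0:x1,::-1],None,fx=2.6,fy=2.6,interpolation=cv2.INTER_CUBIC))
cv2.imwrite(f"pics/look{k}.png",np.hstack(ims))
E
python3 look.py 2
```

```text
t 4.12 tcp [454.7  -3.9 135.9] shift cm [-0.03 -0.11  0.59] turn 0.0009 F [-0.83  3.35  4.68] w 0.7466632027949874 tool z [-0.     0.001 -1.   ]
top y 423 xlim [494.9 564.7] ylim [-52.5 -28.7] z med 68.8 slope [-0.002 -0.149]
top b 647 xlim [484.4 564. ] ylim [ 7.7 66.3] z med 74.3 slope [0.009 0.013]
scene y 567 xlim [439.1 569. ] ylim [-54.9 -29.6] z med 69.2 slope [-0.001 -0.119]
scene b 665 xlim [466.8 568. ] ylim [ 5.3 64.3] z med 74.0 slope [-0.027  0.018]
```

View pics/look2.png

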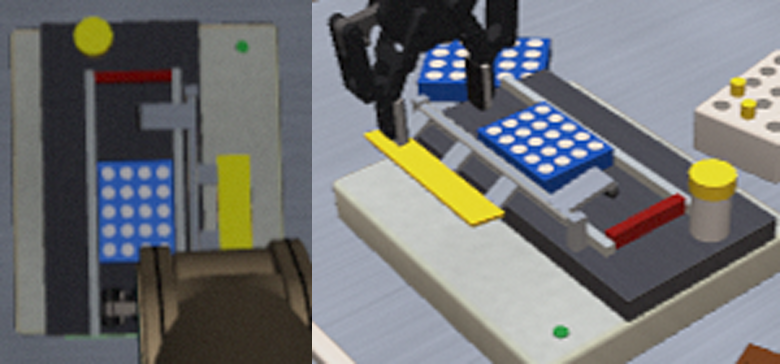

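The picture shows the tab-side fingertip on the tab at about (395,140) and the other one behind the cassette at about (485,100). The jaw is partly raised: the tab slope of −0.13 means a clip angle of about 0.17. I'll go 5 mm lower to reach about 0.30.

>>> apply_moves:
  moves:
    - [0,0,0.1,0]
    - [0,0,0.2,0]
    - [0,0,0.3,0]
    - [0,0,0.4,0]
    - [0,0,0.5,0]
    - [0,0,0.5,0]
    - [0,0,0.5,0]

```text
t: 4.8
tcp_pos: [454.7, -2.7, 131.3]
tool_rot: [-0.003, 3.141, 0.003]
force: [-1.6, 8.0, 10.0]
gripper_width: 0.742
grip_force: 4.7
```

```bash
python3 look.py 3
```

```text
t 4.8 tcp [454.7  -2.7 131.3] shift cm [-0.03 -0.23  0.13] turn 0.0022 F [-1.63  8.   10.01] w 0.7421988032663074 tool z [ 0.     0.002 -1.   ]
top y 420 xlim [494.9 565. ] ylim [-51.  -26.7] z med 64.1 slope [-0.002 -0.012]
top b 640 xlim [484.7 563.9] ylim [ 7.7 66.3] z med 74.2 slope [0.004 0.011]
scene y 615 xlim [439.5 569.3] ylim [-53.1 -27.6] z med 64.5 slope [-0.001  0.014]
scene b 631 xlim [466.7 567.8] ylim [ 5.4 64.6] z med 74.1 slope [-0.017  0.019]
```

The tab is now level (slope about 0, so about 0.30 rad) with the cassette still short of the jaw. Now I push.

>>> apply_moves:
  moves:
    - [-0.2,0,0,0]
    - [-0.6,0,0,0]
    - [-1,0,0,0]
    - [-1.4,0,0,0]
    - [-1.8,0,0,0]
    - [-2.2,0,0,0]
    - [-2.6,0,0,0]
    - [-2.9,0,0,0]
    - [-3,0,0,0]

```text
t: 5.65
tcp_pos: [482.4, -5.7, 130.7]
tool_rot: [-0.002, -3.136, 0.002]
force: [-5.0, 0.4, 7.1]
gripper_width: 0.748
grip_force: 3.2
```

```bash
python3 look.py 4
```

```text
t 5.65 tcp [482.4  -5.7 130.7] shift cm [2.74 0.06 0.08] turn -0.0015 F [-5.01  0.35  7.12] w 0.747661837384922 tool z [-0.006 -0.001 -1.   ]
top y 165 xlim [538.  565.3] ylim [-50.7 -27.3] z med 63.2 slope [-0.034  0.034]
top b 470 xlim [493.1 570.8] ylim [ 7.1 67.2] z med 74.2 slope [0.015 0.058]
scene y 565 xlim [436.6 569.4] ylim [-52.7 -27.4] z med 63.8 slope [-0.002  0.017]
scene b 582 xlim [480.8 574.7] ylim [ 5.9 64.7] z med 74.2 slope [-0.003  0.02 ]
```

View pics/look4.png

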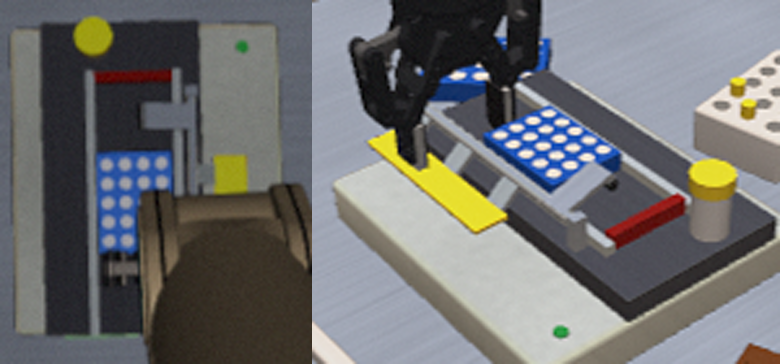

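The finger now touches the cassette, which has moved about 7 mm. The jaw stays raised, with its plate at about (580,180), and the tab is level. I'll continue pushing.

>>> apply_moves:
  moves:
    - [-0.2,0,0,0]
    - [-0.6,0,0,0]
    - [-1,0,0,0]
    - [-1.4,0,0,0]
    - [-1.9,0,0,0]
    - [-2.4,0,0,0]
    - [-2.9,0,0,0]
    - [-3.4,0,0,0]
    - [-3.8,0,0,0]
    - [-4,0,0,0]

```text
t: 6.58
tcp_pos: [522.7, -5.8, 130.6]
tool_rot: [-0.002, -3.136, 0.002]
force: [-5.3, 0.6, 5.8]
gripper_width: 0.746
grip_force: 3.1
```

>>> apply_moves:
  moves:
    - [-0.2,0,0,0]
    - [-0.4,0,0,0]
    - [-0.6,0,0,0]
    - [-0.8,0,0,0]
    - [-1,0,0,0]
    - [-1,0,0,0]
    - [-1,0,0,0]

```text
t: 7.17
tcp_pos: [532.5, -5.8, 130.6]
tool_rot: [-0.002, -3.137, 0.002]
force: [-4.0, 0.3, 6.0]
gripper_width: 0.745
grip_force: 2.9
```

```bash
python3 look.py 5
```

```text
t 7.17 tcp [532.5  -5.8 130.6] shift cm [7.75 0.07 0.1 ] turn -0.0016 F [-3.96  0.26  5.98] w 0.7450742754476772 tool z [-0.005 -0.001 -1.   ]look.py:10: RuntimeWarning: Mean of empty slice.
  P=W[m];A=np.c_[P[:,:2]-P[:,:2].mean(0),np.ones(len(P))]
  ret = um.true_divide(
Traceback (most recent call last):
  File "look.py", line 12, in <module>
    print(n,c,len(P),"xlim",np.round(np.percentile(P[:,0],[1,99]),1),"ylim",np.round(np.percentile(P[:,1],[1,99]),1),"z med",np.round(np.median(P[:,2]),1),"slope",np.round(s[:2],3))
                                     ~~~~~~~~~~~~~^^^^^^^^^^^^^^^
IndexError: index -1 is out of bounds for axis 0 with size 0
```

Everything is as expected. I'll push the last few mm slowly and watch the x force for the stop.

>>> apply_moves:
  moves:
    - [-0.1,0,0,0]
    - [-0.2,0,0,0]
    - [-0.3,0,0,0]
    - [-0.3,0,0,0]

```text
t: 7.55
tcp_pos: [535.2, -5.8, 130.6]
tool_rot: [-0.002, -3.136, 0.002]
force: [-5.1, 0.2, 6.7]
gripper_width: 0.749
grip_force: 3.2
```

>>> apply_moves:
  moves:
    - [-0.1,0,0,0]
    - [-0.2,0,0,0]
    - [-0.2,0,0,0]

```text
t: 7.8
tcp_pos: [537.3, -5.8, 130.6]
tool_rot: [-0.002, -3.136, 0.002]
force: [-5.3, -1.2, 5.5]
gripper_width: 0.746
grip_force: 3.1
```

>>> apply_moves:
  moves:
    - [-0.1,0,0,0]
    - [-0.2,0,0,0]
    - [-0.2,0,0,0]

```text
t: 8.05
tcp_pos: [538.3, -5.8, 130.5]
tool_rot: [-0.002, -3.134, 0.002]
force: [-6.8, 0.1, 8.0]
gripper_width: 0.746
grip_force: 4.1
```

>>> apply_moves:
  moves:
    - [-0.1,0,0,0]
    - [-0.2,0,0,0]
    - [-0.2,0,0,0]

```text
t: 8.3
tcp_pos: [538.6, -5.7, 130.3]
tool_rot: [-0.001, -3.13, 0.002]
force: [-9.3, -0.2, 10.7]
gripper_width: 0.748
grip_force: 5.8
```

The x force is rising and the TCP has stalled at 538.6, which is where the stop should be. I'll check with a picture before releasing.

```bash
sed -i 's/        P=W\[m\];A/        P=W[m]\n        if len(P)<20: continue\n        A/' look.py; python3 look.py 6
```

```text
t 8.3 tcp [538.6  -5.7 130.3] shift cm [8.36 0.07 0.13] turn -0.0007 F [-9.26 -0.24 10.66] w 0.7478624362977925 tool z [-0.012 -0.002 -1.   ]
top b 318 xlim [548.6 625.9] ylim [36.6 67.5] z med 74.1 slope [ 0.004 -0.007]
scene y 502 xlim [436.9 568.9] ylim [-52.7 -27.6] z med 63.2 slope [0.003 0.043]
scene b 507 xlim [534.  629.8] ylim [ 5.8 65.1] z med 74.4 slope [0.014 0.015]
```

View pics/look6.png

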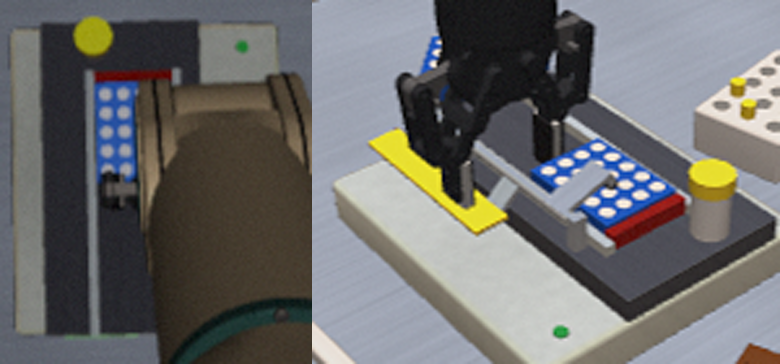

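The cassette's front face sits against the red stop (right panel at about (640,215), left panel at (118,80)), with the raised jaw above it at (590,185). I'll back the finger off the cassette with the tab still held, then lift.

>>> apply_moves:
  moves:
    - [0.2,0,0,0]
    - [0.4,0,0,0]
    - [0.6,0,0,0]
    - [0.8,0,0,0]
    - [0.8,0,0,0]

```text
t: 8.82
tcp_pos: [537.0, -5.9, 131.5]
tool_rot: [0.001, 3.138, -0.003]
force: [2.4, -2.5, 3.7]
gripper_width: 0.745
grip_force: 2.2
```

>>> apply_moves:
  moves:
    - [0,0,-0.2,0]
    - [0,0,-0.4,0]
    - [0,0,-0.6,0]
    - [0,0,-0.8,0]
    - [0,0,-1.1,0]
    - [0,0,-1.5,0]
    - [0,0,-2.5,0]
    - [0,0,-4,0]
    - [0,0,-6,0]
    - [0,0,-6,0]

```text
t: 9.65
tcp_pos: [537.4, -4.3, 194.5]
tool_rot: [-0.0, 3.136, 0.001]
force: [-0.1, -0.6, 0.3]
gripper_width: 0.748
grip_force: 0.0
```

>>> apply_moves:
  moves:
    - [2,0,-1,0]
    - [5,0,-2,0]
    - [8,0,-4,0]
    - [10,0,-6,0]
    - [10,0,-6,0]
    - [10,0,-6,0]

```text
t: 10.15
tcp_pos: [435.7, -4.3, 252.2]
tool_rot: [-0.001, 3.139, 0.0]
force: [-0.1, -0.8, 0.0]
gripper_width: 0.746
grip_force: 0.0
```

```bash
python3 look.py 7
```

```text
t 10.15 tcp [435.7  -4.3 252.2] shift cm [-1.9  -0.07 12.22] turn 0.0003 F [-0.13 -0.8   0.01] w 0.7458935597218536 tool z [ 0.003  0.    -1.   ]
top y 615 xlim [460.3 564.7] ylim [-52.2 -28.7] z med 68.2 slope [-0.001 -0.113]
top b 642 xlim [546.6 626. ] ylim [ 7. 67.] z med 74.0 slope [0.037 0.025]
scene y 618 xlim [437.8 568.8] ylim [-54.7 -29.1] z med 68.5 slope [-0.   -0.11]
scene b 503 xlim [533.2 629.9] ylim [ 5.7 65.1] z med 74.3 slope [0.016 0.025]
```

View pics/look7.png

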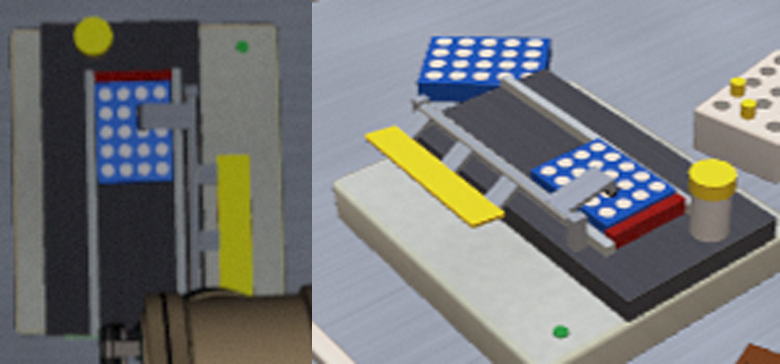

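The cassette is flat against the red stop (left panel (133,80)), with the jaw foot resting on it at (605,188). The tab slope of −0.11 corresponds to about 0.19 rad. The robot is clear and the bystanders have not moved, so I'm handing in.

```bash
python3 -c "
from bench import order
print(order.sign_off())"
```

```text
the job is handed in; nothing more can be done
None
```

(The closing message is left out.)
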